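Replace the rejected bracket in the kit

ROBOT

A 7-joint arm with a two-finger parallel gripper is mounted at the origin on the work surface. World frame = base frame: x ahead of the robot, y to its left, z up, the work surface at z = 0. Lengths are in m, angles in rad, forces in N, time in s.
With the tool pointing down it reaches from about 0.4 to 0.85 m from the base axis. Payload 10.4 kg.
Tool frame: the origin (TCP) lies between the finger pads; the fingertips stand 19 mm ahead of it and the grasp point (between the pads) is the TCP (manip.tips_ahead is the distance from the TCP to the fingertips, in m); z points along the fingers, y is the line along which they close (so a half turn about z gives the same grasp; the last joint's range is limited). The gripper opens to 85 mm and grips with 20 to 120 N. Pads are 22 mm wide; open, the fingers measure 114 mm over their backs; the gripper's body (76 mm by 85 mm) begins 54 mm behind the grasp point. The pads swing forward as they close: fully open they stand 13 mm farther back than shut.
Start: joints at [1.233, 0.332, -0.065, 1.46, 0.022, 1.35, -0.088], TCP at [0.194, -0.594, 0.25] pointing down, gripper open.
Joint ranges: [-2.6, 2.6], [-0.5, 2.12], [-1.47, 1.34], [0.16, 2.42], [-1.27, 4.41], [0.06, 2.06], [-2.6, 2.6]. Speed limits (rad/s): [2.22, 2.22, 2.79, 2.79, 3.14, 3.14, 3.14].

INTERFACE

Orientations are given as a unit quaternion [x, y, z, w].
In Python, from workcell import manip, viewer gives the robot as it stands.
- The arm moves only by the tool arm_command, never from a script. Its argument "series" is text: rows parted by semicolons, each of 5 numbers parted by spaces: the closure, from 0 (fully open) to 1 (shut), then the shift along the tool's x, y, z normalised to -1 to 1, where 1 is 0.4 m, then the turn about the tool's z normalised to -1 to 1, where 1 is 180 degrees. In form: jaw tx ty tz spin; .... A call has exactly 10 rows; each row shifts and turns the commanded pose from where the row before left it, along the tool's axes as they then stand; what a row does not reach is not made up. A row lasts 1/8 s, in which the tool goes at most 62.5 mm and 10.7 degrees, less where a joint would pass 70% of its speed; a pose out of reach is approached as far as the arm can. A call with a number of a shift or a turn outside -1 to 1 is refused whole. A call with a gripper value outside its range is refused whole. The fingers move at their own pace and stop on an object; "newtons" is the grip in N (left out, the last holds). Time passes only in rows, so rows that do not move let the fingers close, or fill a call up. It gives the time, the measured TCP pose, the force, the opening and the grip force at its end, in the units of the state.
- manip.get_obs(): the state, without advancing time (a new reading comes with each control period).
- viewer.camera(name): name is "scene" or "top"; returns a dict with "pixels" (400x640x3 uint8, red, green, blue), "intrinsics" (3x3 intrinsics, pixels), "extrinsics" (4x4, takes a point from world to camera coordinates). Camera axes: x right, y up, looking along -z (the intrinsics and any distortion apply to the point x, -y, -z); pixel columns grow to the right and rows downward; lengths in m; the calibration is good to about 2 mm. A picture is of the moment at which its call begins. There is no depth.
- manip.hand_in(): hands the job in; it is judged then, once.
The state is a dict: "clock": time; "joint_pos": joint angles; "joint_velocities": joint speeds; "tau": joint torques, N m; "position": TCP position; "ee_rot": TCP orientation; "ft_force": force on the tool from outside, world axes, zero at the start; "torque": the same for the moment, N m; "grip_width": opening from 0.0 (shut) to 1.0 (fully open); "grasp_force": force on a finger pad.
Only numpy, scipy, OpenCV 4.12 (cv2) and the standard library are available. Lean on these libraries where they do the work, as an engineer would, in place of code of your own. Each camera call takes 0.05 s, during which the arm holds its last target. There are 200 camera calls.

TASK

The blue kit tray should hold one bracket of each of the three kinds, but one was rejected and lies in the red scrap tray, and a copper backing block has been parked in its empty compartment. First stand the copper block on the black rubber mat, then take a good bracket of the rejected kind from the sloped rack and set it base down, flat and in line with the compartment, in the emptied place. Set things down without dropping them, and leave the scrap, the other brackets, the can, the cup and the hammer as they are.

Things in the scene. Friction and masses are not known exactly. Their poses are not given: they have to be found in the camera images.
- rack: dark steel rack, fixed, 250 mm wide along local y; origin on the table under its middle, local x away from the robot. Its surface rises to +x at 35 degrees from level; middle 75 mm above the table over the origin. 3 bays at local y -80, 0, +80 mm, parted by 6 mm high ribs; the brackets rest against a ledge 14 mm high along the lower edge.
- lamp_bar (a point): middle of the rack's fixed lamp bar, which runs along the rack's y above the brackets, 26 mm deep (x), 278 mm long, 24 mm high, on two 14 mm square posts at rack local (5, +-132) mm. It blocks a vertical tool: reach in square to the slope, in front of and under the bar.
- kit: shallow blue kit tray, fixed, 112 (local x) x 220 (local y) x 16 mm high, walls 4 mm, floor 4 mm thick; 2 dividers make 3 compartments, each 104 x 68 mm inside, centred at local y = -72, 0, +72 mm. Origin: centre of its underside.
- scrap: red scrap tray, fixed, 140 x 110 x 20 mm high, floor 4 mm thick, beside the kit tray; one rejected bracket lies in it. Origin: centre of its underside.
- mat: black rubber mat, fixed, 100 (local x) x 140 (local y) x 3 mm thick. Origin: centre of its underside.
- block: copper backing block 60 x 30 x 14 mm with a black upright handle on top, 50 mm long (local x), 16 mm thick (local y), its top 44 mm above the underside. It stands in the kit tray's otherwise empty compartment. Origin: centre of its underside, z up.
- new_channel: good bracket on the sloped rack, in any of the three bays, standing on its base square to the slope: silver U-channel bracket, open side up: floor 4 mm thick with a 4 mm thick wall up each long side over the full height (36 mm over the walls); 90 long (local x, up the slope) x 36 wide (local y) x 40 mm high (local z, square to the slope). Origin: centre of its underside.
- new_tube: good bracket on the sloped rack, in any of the three bays, standing on its base square to the slope: green rectangular hollow section, closed on top, open at its two ends: outside 36 mm wide; 90 long (local x, up the slope) x 36 wide (local y) x 40 mm high (local z, square to the slope). Origin: centre of its underside.
- new_tee: good bracket on the sloped rack, in any of the three bays, standing on its base square to the slope: brass-coloured tee: foot plate 36 mm wide and 6 mm thick, with one upright web 10 mm thick along its middle up to the full height; 90 long (local x, up the slope) x 36 wide (local y) x 40 mm high (local z, square to the slope). Origin: centre of its underside.
- old_channel: bracket of the same kind and size as new_channel, lying base down either in a compartment of the kit tray (good) or in the red scrap tray (rejected). 90 (local x) x 36 (local y) x 40 mm. Origin: centre of its underside.
- old_tube: bracket of the same kind and size as new_tube, lying base down either in a compartment of the kit tray (good) or in the red scrap tray (rejected). 90 (local x) x 36 (local y) x 40 mm. Origin: centre of its underside.
- old_tee: bracket of the same kind and size as new_tee, lying base down either in a compartment of the kit tray (good) or in the red scrap tray (rejected). 90 (local x) x 36 (local y) x 40 mm. Origin: centre of its underside.
- can: upright can, blue label, 60 mm diameter, 110 mm high; bystander. Origin: centre of its underside.
- cup: red plastic cup, 72 mm across the rim, 90 mm high; bystander. Origin: centre of its underside.
- hammer: hammer lying on the table beyond the rack, about 300 mm long; bystander. Origin: underside, local x along the handle.
Not all that is in view belongs to the job. What is shaped like the new_channel but pink or purple is not meant.

How it is judged:
By the outcome, as a careful person would: the job done as asked, in the order asked, and still so for the second after the job is handed in, with the robot touching nothing.
It also fails if it takes over 59 s, if anything falls off the work surface, if the arm or the gripper's body presses on something with over 40 N, if the wrist force passes 120 N, or if a joint passes its speed limit or range.

## Working session

There is one attempt and no reset: what is moved stays moved. The work goes in short steps, Python scripts to look and compute and a tool call to move; the robot and the scene stay as the last step left them, time stands still between calls to the robot, and variables do not carry over. Pictures are saved under pics/ and viewed, at most 10 in all, crops included, and the job is handed in when it is done.

Besides the shell and the picture viewer there is one more tool, called after ">>>" as a command line: name --argument value ..., lists and objects as JSON in quotes. arm_command: Moves the arm, as the interface text tells. Scaled input: -1 to 1 covers 0.4 m each way for a shift and 180 degrees each way for a turn. Its arguments: {"type":"object","properties":{"series":{"type":"string"},"newtons":{"type":"number"}},"required":["series"]}

```bash
mkdir -p pics; python3 - <<'E'
from workcell import manip, viewer
import cv2,numpy as np
print(manip.get_obs(), manip.tips_ahead)
for n in("scene","top"):
    c=viewer.camera(n); cv2.imwrite(f"pics/{n}0.png",c["pixels"][:,:,::-1]); np.savez(f"{n}0.npz",**c)
    print(n,c["intrinsics"],c["extrinsics"],[k for k in c])
E
```

```text
{'clock': 0.0, 'joint_pos': array([ 1.23342486,  0.33288025, -0.06470733,  1.460979  ,  0.02161102,
        1.34993088, -0.08853421]), 'joint_velocities': array([-3.72945928e-04,  6.57954487e-04,  4.84600884e-04, -2.71422315e-05,
        1.33080298e-04, -4.02636149e-04,  2.47633418e-04]), 'tau': array([ 1.74144202e-05, -6.25442290e+01,  4.91496362e-02, -3.91606200e+01,
        1.61062792e-02,  9.77251417e-03,  1.61223193e-05]), 'position': array([ 0.19337839, -0.59393694,  0.24949273]), 'ee_rot': array([ 9.87640373e-01,  1.56735223e-01, -1.57348827e-04, -7.34041506e-04]), 'ft_force': array([ 0.04265247, -0.20868637, -0.39532763]), 'torque': array([ 0.02987064, -0.00710428,  0.04527861]), 'grasp_force': 0.0, 'grip_width': 1.0010295635319613} 0.019
scene [[427.17246469   0.         319.22636512]
 [  0.         427.17246469 201.85451941]
 [  0.           0.           1.        ]] [[ 0.63345769  0.7736995  -0.01097428 -0.31741491]
 [-0.48416512  0.40738821  0.77435069  0.15182203]
 [ 0.60358553 -0.48520503  0.63266151 -1.9864131 ]
 [ 0.          0.          0.          1.        ]] ['pixels', 'intrinsics', 'extrinsics']
top [[489.22824911   0.         316.5785356 ]
 [  0.         489.22824911 200.84144301]
 [  0.           0.           1.        ]] [[-0.0171983  -0.99968373  0.01834808 -0.04650059]
 [ 0.98867677 -0.01426721  0.14938102 -0.57138941]
 [-0.149072    0.02070942  0.98860946 -1.39747546]
 [ 0.          0.          0.          1.        ]] ['pixels', 'intrinsics', 'extrinsics']
```

View pics/scene0.png

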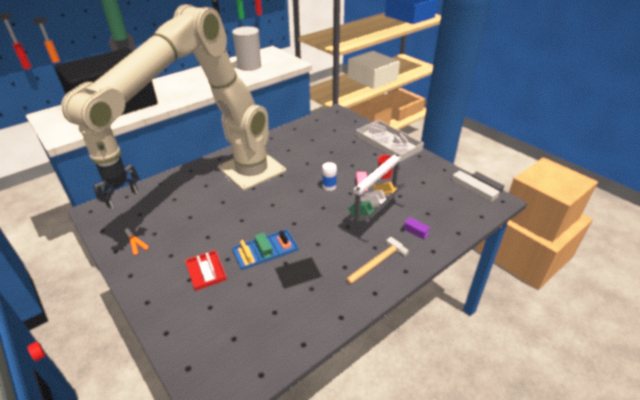

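View pics/top0.png

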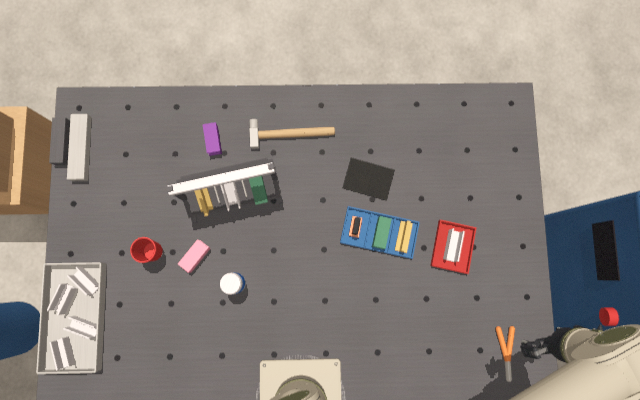

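The channel is the rejected kind: silver in the red tray at top (455,246). The block is in the left compartment at (356,228), the new channel in the middle bay at (231,193), and the mat at (369,179). I'll enlarge both areas and check the API for anything on tool tilt.

View pics/crops.png

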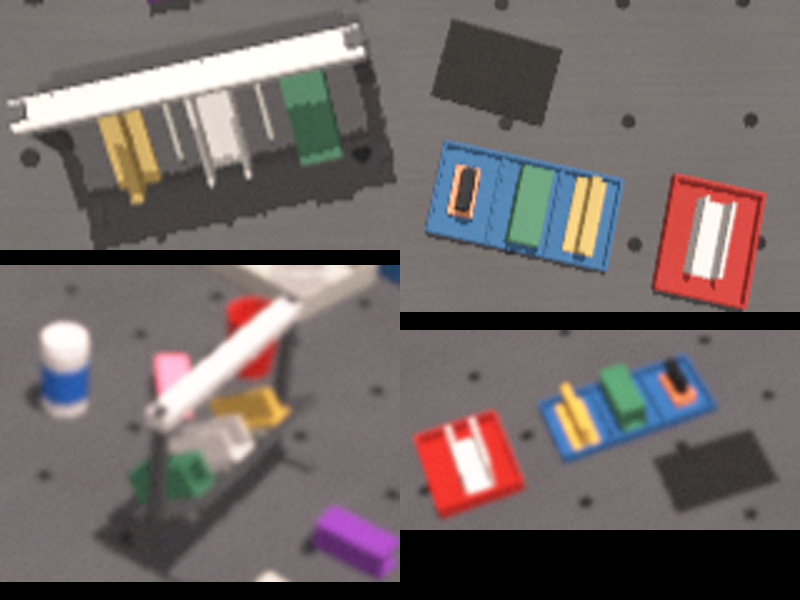

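The crops confirm the middle bay holds the silver channel. Its low wall ends are near top px (229,211) and (239,208), and the bar runs from about (169,187) to (273,170). Next I'll measure.

```bash
cat > h.py <<'E'
import cv2,numpy as np
from scipy.optimize import least_squares
def load(n): return dict(np.load(n))
def ray(c,p):
    K,E=c["intrinsics"],c["extrinsics"]; R,t=E[:3,:3],E[:3,3]
    d=np.array([(p[0]-K[0,2])/K[0,0],-(p[1]-K[1,2])/K[1,1],-1.]); return -R.T@t,R.T@d
def onz(c,p,z):
    o,d=ray(c,p); return o+d*(z-o[2])/d[2]
def proj(c,P):
    q=c["extrinsics"][:3,:3]@np.array(P)+c["extrinsics"][:3,3]; K=c["intrinsics"]
    return np.array([K[0,0]*q[0]/-q[2]+K[0,2],K[1,1]*-q[1]/-q[2]+K[1,2]])
def tri(c1,p1,c2,p2):
    o1,d1=ray(c1,p1);o2,d2=ray(c2,p2)
    s=np.linalg.lstsq(np.c_[d1,-d2],o2-o1,rcond=None)[0]; a,b=o1+d1*s[0],o2+d2*s[1]
    return (a+b)/2,np.linalg.norm(a-b)
def blobs(c,lo,hi,box,amin=8):
    h=cv2.cvtColor(c["pixels"],cv2.COLOR_RGB2HSV); m=cv2.inRange(h,np.array(lo),np.array(hi))
    k=np.zeros_like(m); x0,y0,x1,y1=box; k[y0:y1,x0:x1]=m[y0:y1,x0:x1]
    cs=[q for q in cv2.findContours(k,cv2.RETR_EXTERNAL,cv2.CHAIN_APPROX_NONE)[0] if cv2.contourArea(q)>=amin]
    return sorted(cs,key=cv2.contourArea,reverse=True)
def rect(c,pts,z):
    P=np.array([onz(c,p,z)[:2]*1000 for p in np.asarray(pts).reshape(-1,2)],np.float32)
    (cx,cy),(w,h),a=cv2.minAreaRect(P)
    if w>h: w,h,a=h,w,a-90
    return np.round([cx,cy,w,h,(a+90)%180-90],1)  # short side dir angle (deg)
E
python3 - <<'E'
from h import *
t=load("top0.npz"); s=load("scene0.npz")
def show(n,c,cs,z):
    for q in cs[:3]: print(n,cv2.contourArea(q),rect(c,q,z),[round(v) for v in cv2.boundingRect(q)])
show("kit",t,blobs(t,(100,110,60),(120,255,255),(330,195,425,270)),.016)
show("kit_s",s,blobs(s,(100,110,50),(125,255,255),(225,220,305,275)),.016)
show("mat",t,blobs(t,(0,0,0),(180,255,62),(335,150,402,205)),.003)
show("handle",t,blobs(t,(0,0,0),(180,255,60),(345,212,368,245)),.044)
show("copper",t,blobs(t,(0,70,120),(20,255,255),(345,210,370,245)),.014)
show("scrap",t,blobs(t,(0,150,80),(8,255,255),(425,210,485,280)),.02)
show("bar",t,blobs(t,(0,0,200),(180,60,255),(160,155,285,200),60),.17)
b=blobs(t,(0,0,200),(180,60,255),(160,155,285,200),60)[0]; print(cv2.boxPoints(cv2.minAreaRect(b)).round(1).tolist())
b=blobs(s,(0,0,170),(180,60,255),(345,145,405,200),30); 
for q in b[:2]: print("bar_s",cv2.boxPoints(cv2.minAreaRect(q)).round(1).tolist())
big=cv2.resize(t["pixels"][155:230,165:285],None,fx=6.6,fy=6.6,interpolation=cv2.INTER_NEAREST)
E
```

```text
kit 2156.5 [ 477.8 -241.6  112.5  219.6  -13.7] [340, 207, 79, 52]
kit_s 558.5 [ 484.6 -243.2  120.5  220.1  -13.2] [233, 230, 65, 39]
mat 59.5 [ 604.6 -239.4   43.3   58.    -1.9] [367, 184, 20, 15]
mat 28.5 [ 646.7 -168.7   26.8   62.   -83.5] [348, 168, 11, 21]
mat 25.0 [ 655.3 -272.    21.6   35.4   44. ] [380, 169, 12, 9]
copper 62.0 [ 496.4 -169.8   30.5   59.3   76.2] [349, 216, 13, 22]
scrap 1722.5 [ 431.7 -459.3  113.6  140.7   76.5] [431, 220, 45, 54]
bar 857.5 [617.  205.5  26.4 287.4  12.1] [168, 163, 106, 32]
bar 128.0 [580.6 178.7  24.6  48.5 -75.8] [224, 182, 13, 18]
[[166.3000030517578, 185.3000030517578], [271.3999938964844, 161.89999389648438], [273.5, 171.1999969482422], [168.39999389648438, 194.60000610351562]]
bar_s [[343.8999938964844, 177.10000610351562], [394.8999938964844, 134.1999969482422], [410.1000061035156, 152.1999969482422], [359.1000061035156, 195.10000610351562]]
bar_s [[362.0, 191.0], [385.0, 191.0], [385.0, 199.0], [362.0, 199.0]]
```

```bash
python3 - <<'E'
from h import *
t=load("top0.npz"); s=load("scene0.npz")
g=cv2.cvtColor(t["pixels"],cv2.COLOR_RGB2GRAY)
sub=g[155:205,338:400]; th,_=cv2.threshold(cv2.GaussianBlur(sub,(3,3),0),0,255,cv2.THRESH_OTSU); print("otsu",th)
m=(cv2.GaussianBlur(sub,(3,3),0)<th).astype(np.uint8)
q=max(cv2.findContours(m,0,1)[0],key=cv2.contourArea)+[338,155]; print("mat",rect(t,cv2.convexHull(q),.003),cv2.contourArea(q))
for a,b in(((272.5,166.5),(358,189)),((167.4,190),(397.6,156))): print(tri(t,a,s,b))
# bar pixel ends in scene: bright contour only
b=blobs(s,(0,0,200),(180,60,255),(345,150,402,198),30)
for q in b[:2]: q=q.reshape(-1,2); print(cv2.minAreaRect(q),q[q[:,0].argmin()],q[q[:,1].argmin()],q[q[:,1].argmax()],q[q[:,0].argmax()])
print("handle dark px", np.argwhere(g[212:245,345:368]<60).mean(0)[::-1]+[345,212])
print(g[195:216:1,222:246])
print("hand", [onz(t,p,.044) for p in [np.argwhere(g[212:245,345:368]<60).mean(0)[::-1]+[345,212]]])
E
```

```text
otsu 89.0
mat [ 636.5 -212.9  114.4  140.9  -17.5] 1422.0
(array([0.63655723, 0.06331262, 0.22584651]), np.float64(0.005919073280958478))
(array([0.57821995, 0.33231591, 0.22033177]), np.float64(0.001766101992337406))
((377.41705322265625, 171.63299560546875), (10.810275077819824, 54.561859130859375), 48.6522216796875) [358 184] [392 155] [359 192] [400 158]
handle dark px [355.45454545 230.27272727]
[[ 97 136 154 130 139 218 221 220 219 218 219 219 220 189 160 132 104  97
   95  97  96  97  95 153]
 [ 98 119 158 135 132 218 221 221 219 218 219 220 219 197 166 138 110  98
   97  95  98  95  95 116]
 [ 99 104 157 144 128 196 220 222 221 218 219 220 220 215 168 145 123  98
   95  93  94  97  97  95]
 [ 97  99 140 155 131 159 218 222 220 218 218 219 220 221 178 148 129 108
   96  97  95  96  94  98]
 [ 99  98 129 159 131 135 218 222 222 220 217 219 220 220 193 160 132 107
   96  97  96  95  93  92]
 [ 96  96 112 158 141 127 207 221 221 221 218 218 221 220 207 165 142 121
   96  95  78  77  74  72]
 [ 96  98  96 150 146 129 188 219 223 221 190 186 189 217 187 163 146 129
   89  73  63  6
[... 779 characters left out ...]
  68  71  69
   66  68  69  68  66  72]
 [ 65  67  67  65  67 110 185  95  67  69  71  70  67  68  68  69  68  66
   66  68  67  67  69  71]
 [ 69  66  68  69  67  67 113  71  65  69  70  66  71  67  69  68  64  68
   67  68  68  63  69  64]
 [ 67  68  67  66  67  68  65  70  69  67  66  66  66  69  64  70  66  67
   71  69  66  68  69  69]
 [ 66  68  71  69  71  65  69  68  70  69  68  69  68  66  69  64  70  64
   69  68  67  69  65  69]
 [ 67  70  67  67  69  69  66  67  66  68  68  67  68  64  68  67  67  70
   69  69  65  67  67  67]
 [ 67  68  68  69  68  66  69  69  68  66  69  68  70  68  67  68  69  67
   66  69  67  66  68  68]]
hand [array([ 0.48189815, -0.16761077,  0.044     ])]
```

```bash
python3 - <<'E'
from h import *
t=load("top0.npz"); s=load("scene0.npz")
g=cv2.cvtColor(t["pixels"],cv2.COLOR_RGB2GRAY)
m=(cv2.GaussianBlur(g,(3,3),0)[155:205,338:400]<89).astype(np.uint8); m=cv2.morphologyEx(m,cv2.MORPH_OPEN,np.ones((13,13),np.uint8))
q=max(cv2.findContours(m,0,1)[0],key=cv2.contourArea)+[338,155]; print("mat",rect(t,q,.003))
b=blobs(t,(0,0,200),(180,60,255),(160,155,285,200),60)[0]
for z in(.21,.22,.23):print(z,rect(t,b,z))
r=rect(t,b,.222); a=np.deg2rad(r[4]); 
for zt in(.222,):
  a=np.deg2rad(12.4); lx=np.array([np.cos(a),np.sin(a)]); ly=np.array([-lx[1],lx[0]]); O=r[:2]-5*lx; print("O",O)
  c,sn=np.cos(np.deg2rad(35)),np.sin(np.deg2rad(35))
  for p in((228.3,210.2),(239.2,208)):
    for z in np.arange(.075,.115,.01):
      P=onz(t,p,z)[:2]*1000-O; x=P@lx; s0=(x+40*sn)/c; print(p,round(z,3),(x,P@ly),"s0",s0,"z impl",75+s0*sn+40*c)
E
```

```text
mat [ 641.6 -214.4  103.3  140.6  -17.1]
0.21 [609.  198.4  25.6 278.5  12.1]
0.22 [607.  196.6  25.4 276.3  12.1]
0.23 [604.9 194.8  25.2 274.1  12.1]
O [601.71663861 195.12632336]
(228.3, 210.2) 0.075 (np.float64(-57.28900181583127), np.float64(15.790454584205653)) s0 -41.92865610388734 z impl 83.71679262250343
(228.3, 210.2) 0.085 (np.float64(-58.94264854783961), np.float64(14.507721873273926)) s0 -43.94738601311155 z impl 82.55889671521534
(228.3, 210.2) 0.095 (np.float64(-60.59629527984795), np.float64(13.224989162342197)) s0 -45.96611592233575 z impl 81.40100080792725
(228.3, 210.2) 0.105 (np.float64(-62.24994201185629), np.float64(11.94225645141047)) s0 -47.98484583155996 z impl 80.24310490063917
(228.3, 210.2) 0.115 (np.float64(-63.90358874386463), np.float64(10.659523740478742)) s0 -50.00357574078417 z impl 79.08520899335107
(239.2, 208) 0.075 (np.float64(-58.199865887920105), np.float64(-15.815391616402131)) s0 -43.040615816909174 z impl 83.07899873294244
(239.2, 208) 0.085 (np.float64(-59.84697265213937), np.float64(-16.871195609395254)) s0 -45.05136189964516 z impl 81.9256821603999
(239.2, 208) 0.095 (np.float64(-61.49407941635886), np.float64(-17.9269996023883)) s0 -47.06210798238141 z impl 80.77236558785722
(239.2, 208) 0.105 (np.float64(-63.14118618057822), np.float64(-18.982803595381345)) s0 -49.07285406511752 z impl 79.61904901531462
(239.2, 208) 0.115 (np.float64(-64.78829294479749), np.float64(-20.03860758837444)) s0 -51.08360014785351 z impl 78.46573244277208
```

>>> arm_command --series "0 0 0 0 0.059; 0 0 0 0 0.059; 0 0 0 0 0.058; 0 0.042 -0.105 0 0; 0 0.042 -0.105 0 0; 0 0.042 -0.105 0 0; 0 0.042 -0.105 0 0; 0 0.042 -0.105 0 0; 0 0.042 -0.105 0 0; 0 0.042 -0.105 0 0" --newtons 40

```text
clock: 1.35
position: [0.3777, -0.3349, 0.2501]
ee_rot: [0.993, -0.119, -0.0, -0.0]
ft_force: [0.5, -0.3, -0.7]
grip_width: 1.002
grasp_force: 0.0
```

>>> arm_command --series "0.5 0.048 -0.118 0 0; 0.5 0.048 -0.118 0 0; 0.5 0.047 -0.117 0 0; 0.5 0.047 -0.117 0 0; 0.5 0 0 0.12 0; 0.5 0 0 0.12 0; 0.5 0 0 0.12 0; 0.5 0 0 0 0; 0.5 0 0 0 0; 0.5 0 0 0 0"

```text
clock: 2.6
position: [0.4966, -0.172, 0.1085]
ee_rot: [0.993, -0.119, 0.002, 0.0]
ft_force: [0.8, 0.1, 0.3]
grip_width: 0.5
grasp_force: 0.0
```

```bash
python3 - <<'E'
from workcell import manip, viewer
import cv2,numpy as np
im=[]
for n,(x0,y0,x1,y1) in(("scene",(215,190,325,290)),("top",(320,140,430,260))):
    c=viewer.camera(n); np.savez(f"{n}1.npz",**c); im.append(cv2.resize(c["pixels"][y0:y1,x0:x1,::-1],(390,400),interpolation=cv2.INTER_CUBIC))
cv2.imwrite("pics/b1.png",np.hstack(im)); print(manip.get_obs()["joint_pos"].round(2))
E
```

```text
[ 0.59  0.27 -0.39  1.87  0.12  1.02 -1.66]
```

View pics/b1.png

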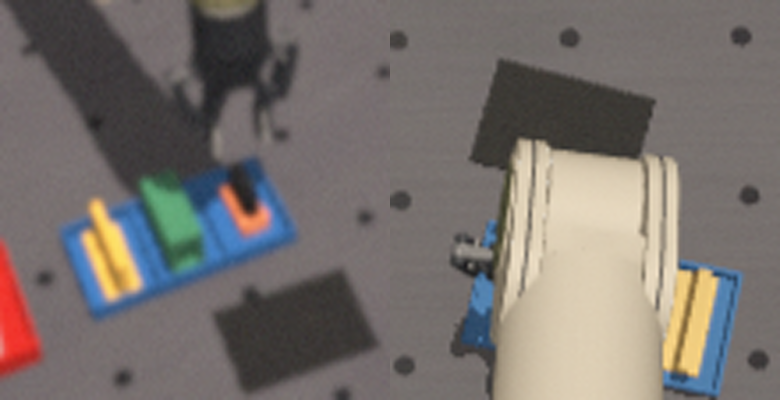

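The fingers straddle the black handle at crop (240,185). I'll descend, grip and lift.

>>> arm_command --series "0.5 0 0.002 0.083 0; 0.5 0 0 0.083 0; 0.5 0 0 0 0; 1 0 0 0 0; 1 0 0 0 0; 1 0 0 0 0; 1 0 0 0 0; 1 0 0 -0.03 0; 1 0 0 -0.06 0; 1 0 0 -0.06 0" --newtons 60

```text
clock: 3.95
position: [0.4949, -0.1723, 0.1013]
ee_rot: [0.993, -0.119, -0.0, 0.0]
ft_force: [0.2, 0.3, -4.6]
grip_width: 0.172
grasp_force: 58.5
```

>>> arm_command --series "1 0.08 0.004 0 0; 1 0.1 0.004 0 0; 1 0.11 0.004 0 0; 1 0.091 0.004 0 0; 1 0 0 0 0.019; 1 0 0 0.06 0; 1 0 0 0.06 0; 1 0 0 0.02 0; 1 0 0 0 0; 1 0 0 0 0"

```text
clock: 5.2
position: [0.6424, -0.2147, 0.0453]
ee_rot: [0.989, -0.148, 0.001, 0.0]
ft_force: [-0.1, -0.7, -2.5]
grip_width: 0.174
grasp_force: 58.6
```

>>> arm_command --series "1 0 0 0.004 0; 1 0 0 0.003 0; 1 0 0 0.003 0; 1 0 0 0.002 0; 1 0 0 0 0; 1 0 0 0 0; 0.93 0 0 0 0; 0.85 0 0 0 0; 0.75 0 0 0 0; 0.5 0 0 0 0"

```text
clock: 6.45
position: [0.6421, -0.2146, 0.0394]
ee_rot: [0.989, -0.148, 0.0, 0.0]
ft_force: [-0.3, 0.1, 0.6]
grip_width: 0.448
grasp_force: 0.0
```

>>> arm_command --series "0.3 0 0 -0.1 0; 0.3 0 0 -0.12 0; 0.3 0 0 -0.12 -0.054; 0.3 0 0 -0.12 -0.054; 0.3 0 0 -0.12 -0.054; 0 0.053 -0.108 0 0; 0 0.053 -0.108 0 0; 0 0.053 -0.108 0 0; 0 0.053 -0.108 0 0; 0 0.053 -0.108 0 0"

```text
clock: 7.7
position: [0.7005, 0.0203, 0.2712]
ee_rot: [0.994, 0.105, 0.0, 0.0]
ft_force: [0.1, -0.2, 0.0]
grip_width: 1.001
grasp_force: 0.0
```

```bash
python3 - <<'E'
from workcell import manip, viewer
from h import *
c=viewer.camera("top"); np.savez("top2.npz",**c)
q=blobs(c,(0,70,120),(20,255,255),(335,140,405,215))
for k in q[:2]: print(rect(c,k,.017),cv2.contourArea(k))
print(manip.get_obs()["joint_pos"].round(3))
E
```

```text
[ 640.9 -214.1   31.6   61.6   73.3] 64.0
[ 0.215  0.544 -0.508  1.171  0.25   1.486 -1.602]
```

>>> arm_command --series "0 0.051 -0.107 0 0; 0 0.051 -0.107 0 0; 0 0.051 -0.107 0 0; 0 0.12 0 0 0; 0 0.12 0 0 0; 0 0.12 0 0 0; 0 0.12 0 0 0; 0 0.12 0 0 0; 0 0 0 0 0; 0 0 0 0 0"

```text
clock: 9.0
position: [0.8651, 0.1653, 0.253]
ee_rot: [0.996, 0.085, 0.002, -0.011]
ft_force: [-0.5, 0.5, -0.1]
grip_width: 1.001
grasp_force: 0.0
```

```bash
python3 - <<'E'
from workcell import manip
print(manip.get_obs()["joint_pos"].round(3))
E
```

```text
[-0.254  1.12   0.186  0.208 -0.193  1.811 -1.62 ]
```

>>> arm_command --series "0 0.15 0 0 0; 0 0.15 0 0 0; 0 0.15 0 0 0; 0 0.15 0 0 0; 0 0.15 0 0 0; 0 0.15 0 0 0; 0 0.15 0 0 0; 0 0.15 0 0 0; 0 0 0 0 0; 0 0 0 0 0"

```text
clock: 10.25
position: [0.9723, 0.171, 0.2074]
ee_rot: [0.988, 0.075, 0.133, -0.027]
ft_force: [-0.3, 0.2, 0.9]
grip_width: 0.996
grasp_force: 0.0
```

```bash
python3 - <<'E'
from workcell import manip
from scipy.spatial.transform import Rotation as R
o=manip.get_obs()
print(o["joint_pos"].round(3),R.from_quat(o["ee_rot"]).as_matrix().round(3),o["position"])
E
```

```text
[-0.28   1.285  1.264  0.162 -1.265  1.536 -1.545] [[ 0.953  0.156  0.258]
 [ 0.142 -0.987  0.074]
 [ 0.266 -0.034 -0.963]] [0.97234333 0.17101761 0.20736797]
```

>>> arm_command --series "0 0.15 0 0 0; 0 0.15 0 0 0; 0 0.15 0 0 0; 0 0.15 0 0 0; 0 0 0 0 0; 0 -0.1 0 0 0; 0 -0.15 0 0 0; 0 -0.15 0 0 0; 0 -0.15 0 0 0; 0 0 0 0 0"

```text
clock: 11.5
position: [0.8975, 0.1564, 0.1753]
ee_rot: [0.973, 0.068, 0.219, -0.036]
ft_force: [0.4, -0.0, 0.7]
grip_width: 1.001
grasp_force: 0.0
```

```bash
python3 - <<'E'
from workcell import manip
from scipy.spatial.transform import Rotation as R
o=manip.get_obs()
print(o["joint_pos"].round(3),R.from_quat(o["ee_rot"]).as_matrix().round(3),o["position"])
E
```

```text
[-0.793  1.068  1.255  1.155 -1.216  1.128 -1.11 ] [[ 0.895  0.148  0.421]
 [ 0.116 -0.988  0.1  ]
 [ 0.43  -0.04  -0.902]] [0.89754187 0.15643635 0.17530684]
```

>>> arm_command --series "0 0.15 0 0 0; 0 0.15 0 0 0; 0 0.15 0 0 0; 0 0.15 0 0 0; 0 0.15 0 0 0; 0 0.15 0 0 0; 0 0.15 0 0 0; 0 0 0 0 0; 0 -0.15 0 0 0; 0 0 0 0 0"

```text
clock: 12.75
position: [1.0493, 0.1766, 0.2998]
ee_rot: [0.948, 0.067, 0.308, -0.044]
ft_force: [0.3, 1.1, -0.1]
grip_width: 1.006
grasp_force: 0.0
```

```bash
cat > st.py <<'E'
from workcell import manip
from scipy.spatial.transform import Rotation as R
import numpy as np
o=manip.get_obs(); M=R.from_quat(o["ee_rot"]).as_matrix()
print(o["joint_pos"].round(3),M.round(3).tolist(),o["position"].round(4),"tilt",np.rad2deg(np.arccos(-M[2,2])),"bear",np.rad2deg(np.arctan2(M[1,2],M[0,2])))
E
python3 st.py
```

```text
[-0.406  1.185  1.258  0.411 -1.266  1.186 -1.425] [[0.802, 0.153, 0.577], [0.099, -0.987, 0.125], [0.589, -0.043, -0.807]] [1.0493 0.1766 0.2998] tilt 36.21503311619151 bear 12.218523995136545
```

```bash
cat > go.py <<'E'
import sys
from workcell import manip
from scipy.spatial.transform import Rotation as R
import numpy as np
o=manip.get_obs(); spin=float(sys.argv[1]); M=R.from_quat(o["ee_rot"]).as_matrix()@R.from_euler('z',spin*180,degrees=True).as_matrix()
p=o["position"]; print("R",M.round(3).tolist(),"p",p.round(4),"q",o["joint_pos"].round(2))
for a in sys.argv[2:]:
    t=np.array([float(v) for v in a.split(",")])/1000; d=M.T@(t-p)/.4; print(a,d.round(4),"rows at50mm",np.linalg.norm(t-p)/.05); p=t
E
python3 go.py -0.023 1020,180,330 543,182,330 552,184,143 586.3,190.7,94.4
```

```text
R [[0.789, 0.211, 0.577], [0.17, -0.977, 0.125], [0.591, -0.0, -0.807]] p [1.0493 0.1766 0.2998] q [-0.41  1.18  1.26  0.41 -1.27  1.19 -1.42]
1020,180,330 [-0.0118 -0.0238 -0.1023] rows at50mm 0.8451244753152557
543,182,330 [-0.9397 -0.2565 -0.688 ] rows at50mm 9.540083857073792
552,184,143 [-2.576e-01  1.000e-04  3.908e-01] rows at50mm 3.744542695710653
586.3,190.7,94.4 [-0.0013  0.0018  0.1496] rows at50mm 1.1972201134294376
```

>>> arm_command --series "0.4 0 0 0 -0.023; 0.4 -0.006 -0.012 -0.051 0; 0.4 -0.006 -0.012 -0.051 0; 0.4 -0.094 -0.026 -0.069 0; 0.4 -0.094 -0.026 -0.069 0; 0.4 -0.094 -0.026 -0.069 0; 0.4 -0.094 -0.026 -0.069 0; 0.4 -0.094 -0.026 -0.069 0; 0.4 -0.094 -0.026 -0.069 0; 0.4 0 0 0 0"

```text
clock: 14.0
position: [0.7425, 0.1835, 0.3365]
ee_rot: [0.944, 0.102, 0.313, -0.036]
ft_force: [0.1, -0.3, -0.1]
grip_width: 0.595
grasp_force: 0.0
```

```bash
python3 st.py; python3 go.py 0 543,182,330
```

```text
[-1.326  0.455  1.327  1.623 -0.668  0.805 -1.205] [[0.783, 0.214, 0.584], [0.169, -0.977, 0.131], [0.599, -0.003, -0.801]] [0.7425 0.1835 0.3365] tilt 36.771506044651545 bear 12.610516618254252
R [[0.783, 0.214, 0.584], [0.169, -0.977, 0.131], [0.599, -0.003, -0.801]] p [0.7425 0.1835 0.3365] q [-1.33  0.46  1.33  1.62 -0.67  0.81 -1.2 ]
543,182,330 [-0.4009 -0.1029 -0.2789] rows at50mm 3.99230114364144
```

>>> arm_command --series "0.4 -0.08 -0.021 -0.056 0; 0.4 -0.08 -0.021 -0.056 0; 0.4 -0.08 -0.021 -0.056 0; 0.4 -0.08 -0.021 -0.056 0; 0.4 -0.08 -0.021 -0.056 0; 0.4 0 0 0 0; 0.4 0 0 0 0; 0.4 0 0 0 0; 0.4 0 0 0 0; 0.4 0 0 0 0"

```text
clock: 15.25
position: [0.5878, 0.1795, 0.326]
ee_rot: [0.954, 0.104, 0.278, -0.032]
ft_force: [-0.2, 0.1, 0.4]
grip_width: 0.601
grasp_force: 0.0
```

```bash
python3 st.py; python3 go.py 0 552,184,143 586.3,190.7,94.4;  python3 - <<'E'
from workcell import viewer
import cv2
a=viewer.camera("scene")["pixels"][:,:,::-1]
cv2.imwrite("pics/s3.png",a)
E
```

```text
[-1.544 -0.291  0.963  1.916  0.528  0.894 -2.12 ] [[0.824, 0.215, 0.524], [0.18, -0.977, 0.118], [0.537, -0.003, -0.843]] [0.5878 0.1795 0.326 ] tilt 32.50083132985333 bear 12.672962075605302
R [[0.824, 0.215, 0.524], [0.18, -0.977, 0.118], [0.537, -0.003, -0.843]] p [0.5878 0.1795 0.326 ] q [-1.54 -0.29  0.96  1.92  0.53  0.89 -2.12]
552,184,143 [-0.3176 -0.029   0.3402] rows at50mm 3.7305103545447014
586.3,190.7,94.4 [0.0084 0.0024 0.1494] rows at50mm 1.1972201134294376
```

View pics/s3.png

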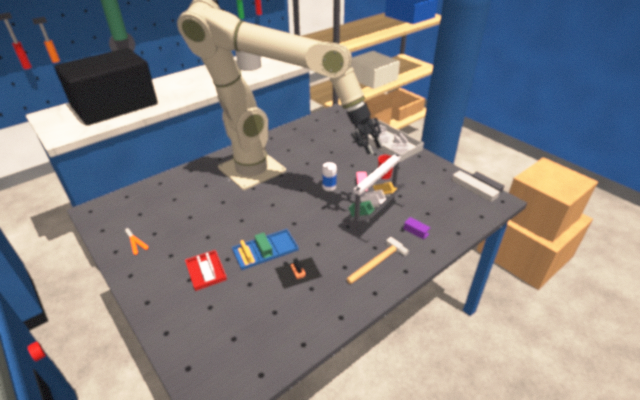

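The scene picture shows the block upright on the mat at (297,270). The arm is clear above the rack at (375,130), and everything else is in place. I'll stage in front of the bar and go down.

>>> arm_command --series "0.4 -0.027 -0.01 -0.021 0; 0.4 -0.027 -0.01 -0.021 0; 0.4 -0.027 -0.009 -0.021 0; 0.4 -0.039 0 0.067 0; 0.4 -0.039 0 0.067 0; 0.4 -0.039 0 0.067 0; 0.4 -0.039 0 0.067 0; 0.4 -0.04 0 0.068 0; 0.4 -0.04 0 0.068 0; 0.4 0 0 0 0"

```text
clock: 16.55
position: [0.5512, 0.1834, 0.1414]
ee_rot: [0.955, 0.104, 0.277, -0.03]
ft_force: [-0.2, 0.7, 0.4]
grip_width: 0.599
grasp_force: 0.0
```

```bash
python3 st.py; python3 go.py 0 552,184,143 586.3,190.7,94.4;  python3 - <<'E'
from workcell import viewer
import cv2,numpy as np
a=viewer.camera("scene")["pixels"][120:250,300:440,::-1];b=viewer.camera("top")["pixels"][140:260,150:290,::-1]
cv2.imwrite("pics/s4.png",np.hstack([cv2.resize(a,(400,400),interpolation=cv2.INTER_CUBIC),cv2.resize(b,(400,400),interpolation=cv2.INTER_CUBIC)]))
E
```

```text
[-1.625 -0.043  1.164  2.223  0.418  0.414 -2.142] [[0.825, 0.216, 0.523], [0.183, -0.976, 0.115], [0.535, 0.001, -0.845]] [0.5512 0.1834 0.1414] tilt 32.36426974100176 bear 12.36523472246486
R [[0.825, 0.216, 0.523], [0.183, -0.976, 0.115], [0.535, 0.001, -0.845]] p [0.5512 0.1834 0.1414] q [-1.62 -0.04  1.16  2.22  0.42  0.41 -2.14]
552,184,143 [ 0.004  -0.001  -0.0022] rows at50mm 0.03738600691859815
586.3,190.7,94.4 [0.0087 0.002  0.1494] rows at50mm 1.1972201134294376
```

View pics/s4.png

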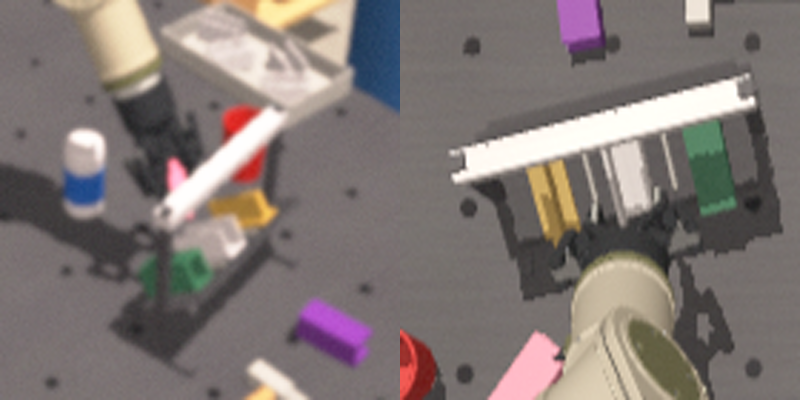

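The fingers straddle the channel symmetrically in the top crop, with tips at about (600,208) and (662,196) and the channel centre at 631. I'll advance and close.

>>> arm_command --series "0.4 0.003 0 0.037 0; 0.4 0.003 0 0.037 0; 0.4 0.003 0 0.037 0; 0.4 0.003 0.001 0.036 0; 0.4 0 0 0 0; 0.75 0 0 0 0; 0.75 0 0 0 0; 0.75 0 0 0 0; 0.75 0 0 0 0; 0.75 0 0 0 0" --newtons 50

```text
clock: 17.9
position: [0.5858, 0.192, 0.0979]
ee_rot: [0.954, 0.104, 0.278, -0.033]
ft_force: [-3.5, -3.1, 6.7]
grip_width: 0.41
grasp_force: 48.9
```

>>> arm_command --series "0.75 0 0 -0.02 0; 0.75 0 0 -0.03 0; 0.75 0 0 -0.03 0; 0.75 -0.02 0 -0.04 0; 0.75 -0.03 0 -0.04 0; 0.75 -0.03 0 -0.05 0; 0.75 -0.03 0 -0.05 0; 0.75 0 0 0 0; 0.75 0 0 0 0; 0.75 0 0 0 0"

```text
clock: 19.15
position: [0.5003, 0.1738, 0.1549]
ee_rot: [0.956, 0.106, 0.27, -0.033]
ft_force: [0.0, 0.3, -2.0]
grip_width: 0.414
grasp_force: 50.9
```

```bash
python3 st.py;  python3 - <<'E'
from workcell import viewer
import cv2,numpy as np
a=viewer.camera("scene")["pixels"][100:250,280:440,::-1];b=viewer.camera("top")["pixels"][140:290,150:310,::-1]
cv2.imwrite("pics/s5.png",np.hstack([cv2.resize(a,(400,375),interpolation=cv2.INTER_CUBIC),cv2.resize(b,(400,375),interpolation=cv2.INTER_CUBIC)]))
E
```

```text
[-1.503 -0.296  0.92   2.308  0.753  0.596 -2.439] [[0.831, 0.22, 0.51], [0.184, -0.976, 0.12], [0.524, -0.006, -0.852]] [0.5003 0.1738 0.1549] tilt 31.61033320654571 bear 13.19797147049546
```

View pics/s5.png

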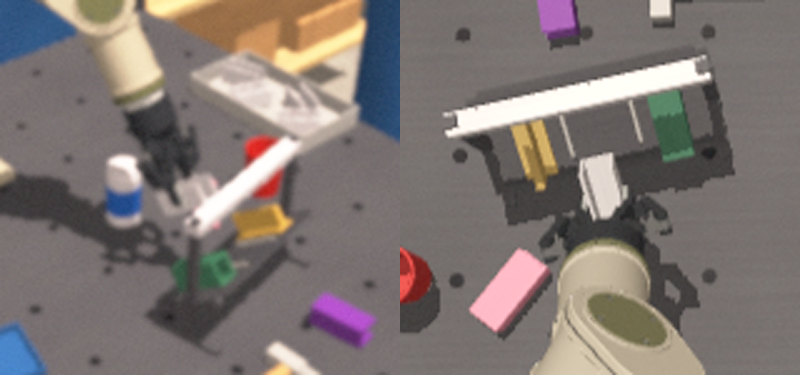

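>>> arm_command --series "0.75 0.019 0.035 -0.095 0; 0.75 0.019 0.035 -0.095 0; 0.75 0.019 0.036 -0.095 0; 0.75 0.019 0.036 -0.095 0; 0.75 -0.085 0 -0.052 0; 0.75 -0.085 0 -0.052 0; 0.75 -0.085 0 -0.052 0; 0.75 -0.085 0 -0.05 0; 0.75 0 0 0 0; 0.75 0 0 0 0"

```text
clock: 20.5
position: [0.4239, 0.1011, 0.2918]
ee_rot: [0.957, 0.108, 0.266, -0.035]
ft_force: [-0.4, 0.5, -1.8]
grip_width: 0.412
grasp_force: 51.3
```

```bash
python3 st.py
```

```text
[-0.162 -0.498 -0.165  2.238 -0.044  0.854 -1.656] [[0.835, 0.225, 0.502], [0.188, -0.974, 0.124], [0.517, -0.009, -0.856]] [0.4239 0.1011 0.2918] tilt 31.13337683179665 bear 13.876753573367864
```

>>> arm_command --series "0.75 -0.12 0 -0.07 0; 0.75 -0.12 0 -0.07 0; 0.75 -0.12 0 -0.07 0; 0.75 -0.12 0 -0.07 0; 0.75 -0.12 0 -0.07 0; 0.75 -0.12 0 -0.06 0; 0.75 -0.12 0 -0.06 0; 0.75 -0.12 0 -0.06 0; 0.75 0 0 0 0; 0.75 0 0 0 0"

```text
clock: 21.75
position: [0.3149, 0.0934, 0.1703]
ee_rot: [0.986, 0.094, 0.134, 0.007]
ft_force: [1.1, 0.3, -2.0]
grip_width: 0.415
grasp_force: 51.4
```

```bash
python3 st.py
```

```text
[-0.162 -0.499 -0.3    2.415 -0.046  0.957 -1.803] [[0.946, 0.184, 0.267], [0.188, -0.982, 0.012], [0.264, 0.039, -0.964]] [0.3149 0.0934 0.1703] tilt 15.474785098113035 bear 2.5148976273838284
```

>>> arm_command --series "0.75 0.047 0.061 -0.056 0; 0.75 0.047 0.061 -0.056 0; 0.75 0.047 0.061 -0.056 0; 0.75 0.047 0.061 -0.056 0; 0.75 -0.118 -0.023 -0.033 0; 0.75 -0.118 -0.023 -0.033 0; 0.75 -0.118 -0.02 -0.03 0; 0.75 -0.118 -0.02 -0.03 0; 0.75 0 0 0 0; 0.75 0 0 0 0"

```text
clock: 23.0
position: [0.3275, 0.0203, 0.239]
ee_rot: [0.991, 0.097, 0.089, 0.006]
ft_force: [-0.4, 0.5, -1.8]
grip_width: 0.415
grasp_force: 51.3
```

```bash
python3 st.py
```

```text
[ 0.251 -0.494 -0.345  2.246 -0.165  1.188 -1.399] [[0.965, 0.19, 0.178], [0.193, -0.981, 0.004], [0.176, 0.03, -0.984]] [0.3275 0.0203 0.239 ] tilt 10.26502126499445 bear 1.4150304791691777
```

>>> arm_command --series "0.75 -0.118 -0.023 -0.02 0; 0.75 -0.118 -0.023 -0.02 0; 0.75 -0.118 -0.023 -0.02 0; 0.75 -0.118 -0.023 -0.015 0; 0.75 0 0 0 0; 0.75 0 0 0 0; 0.75 0 0 0 0; 0.75 0 0 0 0; 0.75 0 0 0 0; 0.75 0 0 0 0"

```text
clock: 24.25
position: [0.2765, 0.0291, 0.1905]
ee_rot: [0.994, 0.101, 0.031, -0.012]
ft_force: [0.8, 0.5, -1.9]
grip_width: 0.408
grasp_force: 51.3
```

```bash
python3 st.py
```

```text
[ 0.25  -0.498 -0.367  2.34  -0.212  1.216 -1.381] [[0.978, 0.201, 0.059], [0.2, -0.979, 0.031], [0.064, -0.018, -0.998]] [0.2765 0.0291 0.1905] tilt 3.834280892060202 bear 27.586842179524226
```

>>> arm_command --series "0.75 0.052 -0.017 -0.047 0; 0.75 0.052 -0.017 -0.047 0; 0.75 0.052 -0.017 -0.047 0; 0.75 -0.12 0 -0.006 0; 0.75 -0.12 0 -0.006 0; 0.75 -0.12 0 -0.006 0; 0.75 -0.12 0 -0.003 0; 0.75 -0.1 0 0 0; 0.75 0 0 0 0; 0.75 0 0 0 0"

```text
clock: 25.5
position: [0.2432, 0.0459, 0.2101]
ee_rot: [0.995, 0.1, -0.023, -0.015]
ft_force: [1.5, -0.2, -1.7]
grip_width: 0.413
grasp_force: 51.3
```

```bash
python3 st.py
```

```text
[ 0.065 -0.496 -0.276  2.305 -0.167  1.365 -1.509] [[0.979, 0.198, -0.05], [0.2, -0.98, 0.025], [-0.044, -0.035, -0.998]] [0.2432 0.0459 0.2101] tilt 3.200797850643813 bear 153.01296548489017
```

>>> arm_command --series "0.75 0.1 0 -0.02 0; 0.75 0.11 0 -0.02 0; 0.75 0.11 0 -0.02 0; 0.75 0 0 0 0.047; 0.75 0 0 0 0.047; 0.75 0 0 0 0.046; 0.75 0.074 0.087 0 0; 0.75 0.074 0.087 0 0; 0.75 0.074 0.087 0 0; 0.75 0 0 0 0"

```text
clock: 26.75
position: [0.4317, -0.0545, 0.2213]
ee_rot: [0.992, -0.122, -0.027, -0.009]
ft_force: [0.4, 0.9, -2.3]
grip_width: 0.413
grasp_force: 51.3
```

```bash
python3 st.py; python3 go.py 0 494,-172,150 494,-172,100
```

```text
[ 0.231 -0.018 -0.19   1.925 -0.028  1.286 -1.765] [[0.969, -0.242, -0.051], [-0.241, -0.97, 0.025], [-0.056, -0.012, -0.998]] [ 0.4317 -0.0545  0.2213] tilt 3.260533419230436 bear 153.65370991782103
R [[0.969, -0.242, -0.051], [-0.241, -0.97, 0.025], [-0.056, -0.012, -0.998]] p [ 0.4317 -0.0545  0.2213] q [ 0.23 -0.02 -0.19  1.93 -0.03  1.29 -1.77]
494,-172,150 [0.2315 0.2496 0.1626] rows at50mm 3.0181609887732033
494,-172,100 [0.0069 0.0015 0.1248] rows at50mm 0.9999999999999998
```

>>> arm_command --series "0.75 0.058 0.062 0.041 0; 0.75 0.058 0.062 0.041 0; 0.75 0.058 0.062 0.041 0; 0.75 0.058 0.063 0.041 0; 0.75 0.003 0.001 0.062 0; 0.75 0.003 0.001 0.062 0; 0.75 0 0 0 0; 0.75 0 0 0 0; 0.75 0 0 0 0; 0.75 0 0 0 0"

```text
clock: 28.0
position: [0.4942, -0.1672, 0.1008]
ee_rot: [0.993, -0.118, -0.026, -0.01]
ft_force: [0.0, 0.4, -1.7]
grip_width: 0.414
grasp_force: 51.2
```

```bash
python3 st.py; python3 go.py 0 494,-172,45; python3 - <<'E'
from workcell import viewer
import cv2,numpy as np
c=viewer.camera("scene");np.savez("scene6.npz",**c)
a=c["pixels"][190:290,210:330,::-1];d=viewer.camera("top");np.savez("top6.npz",**d);b=d["pixels"][190:280,325:425,::-1]
cv2.imwrite("pics/s6.png",np.hstack([cv2.resize(a,(480,400),interpolation=cv2.INTER_CUBIC),cv2.resize(b,(320,400)[:2],interpolation=cv2.INTER_CUBIC)]))
E
```

```text
[ 0.327  0.286 -0.091  1.854  0.015  1.057 -1.577] [[0.971, -0.235, -0.05], [-0.234, -0.972, 0.026], [-0.054, -0.013, -0.998]] [ 0.4942 -0.1672  0.1008] tilt 3.200785493603825 bear 152.75862026574026
R [[0.971, -0.235, -0.05], [-0.234, -0.972, 0.026], [-0.054, -0.013, -0.998]] p [ 0.4942 -0.1672  0.1008] q [ 0.33  0.29 -0.09  1.85  0.01  1.06 -1.58]
494,-172,45 [0.0098 0.0135 0.139 ] rows at50mm 1.120096832887785
```

View pics/s6.png

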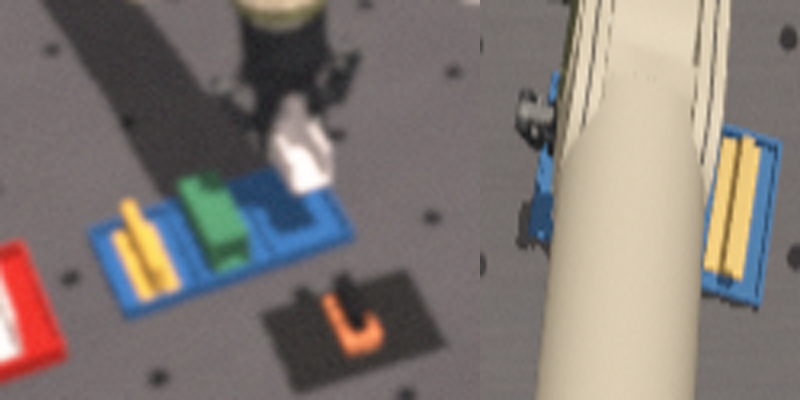

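```bash
python3 - <<'E'
from h import *
s=load("scene6.npz");t=load("top6.npz")
for P in([.5345,-.195,.073],[.5429,-.160,.073]): print(proj(s,P))
print("cam",ray(t,(0,0))[0],ray(s,(0,0))[0])
g=t["pixels"]; 
q=blobs(t,(100,110,60),(120,255,255),(325,195,425,275),3)
for k in q[:4]: print(cv2.boundingRect(k),cv2.contourArea(k))
# kit corners predicted vs image (rim z=.016)
a=np.deg2rad(-13.7);lx=np.array([np.cos(a),np.sin(a)]);ly=np.array([-lx[1],lx[0]])
O=np.array([.4778,-.2425])
for cx,cy in((56,110),(-56,110),(-56,-110),(56,-110)):
  p=O+(cx*lx+cy*ly)/1000; print(cx,cy,"top",proj(load("top0.npz"),[*p,.016]).round(1),"scene",proj(s,[*p,.016]).round(1))
for n in("top0.npz","scene0.npz"):
  c=load(n);box=(330,195,425,270) if n[0]=="t" else (225,220,305,275)
  k=blobs(c,(100,110,50),(125,255,255),box)[0]; print(n,cv2.approxPolyDP(cv2.convexHull(k),2.5,True).reshape(-1,2).tolist())
E
```

```text
[282.62233301 238.28269792]
[291.92362614 235.16361769]
cam [ 0.35579525 -0.02569711  1.46776538] [ 1.47354605 -0.78008438  1.13568021]
(394, 220, 25, 39) 209.5
(340, 222, 8, 22) 75.5
(347, 207, 3, 6) 4.5
(401, 219, 6, 2) 4.0
56 110 top [347.6 205.8] scene [297.6 247.3]
-56 110 top [339.6 242.3] scene [286.1 228.7]
-56 -110 top [412.2 258.7] scene [230.7 246.7]
56 -110 top [419.3 222. ] scene [239.9 267.2]
top0.npz [[347, 208], [418, 222], [412, 257], [340, 242]]
scene0.npz [[297, 246], [295, 250], [241, 268], [233, 251], [235, 246], [284, 230]]
```

>>> arm_command --series "0.75 0.003 0.007 0.03 0; 0.75 0 0.0065 0.03 0; 0.75 0.002 0 0.03 0; 0.75 0.002 0 0.03 0; 0.75 0.001 0 0.015 0; 0.75 0 0 0 0; 0.75 0 0 0 0; 0.75 0 0 0 0; 0.75 0 0 0 0; 0.75 0 0 0 0"

```text
clock: 29.35
position: [0.4929, -0.1718, 0.046]
ee_rot: [0.993, -0.118, -0.027, -0.01]
ft_force: [0.0, 0.7, -2.2]
grip_width: 0.414
grasp_force: 51.4
```

>>> arm_command --series "0.75 0.004 0.0015 0.006 0; 0.75 0 0 0.006 0; 0.75 0 0 0.006 0; 0.75 0 0 0.004 0; 0.75 0 0 0.004 0; 0.75 0 0 0.002 0; 0.75 0 0 0 0; 0.75 0 0 0 0; 0.75 0 0 0 0; 0.75 0 0 0 0"

```text
clock: 30.6
position: [0.4937, -0.1724, 0.0346]
ee_rot: [0.993, -0.118, -0.027, -0.01]
ft_force: [-0.6, -0.3, -3.0]
grip_width: 0.417
grasp_force: 51.4
```

Not in contact yet, so I'll go lower in 1 mm steps.

>>> arm_command --series "0.75 0 0 0.003 0; 0.75 0 0 0.003 0; 0.75 0 0 0 0; 0.75 0 0 0 0; 0.75 0 0 0 0; 0.75 0 0 0 0; 0.75 0 0 0 0; 0.75 0 0 0 0; 0.75 0 0 0 0; 0.75 0 0 0 0"

```text
clock: 31.85
position: [0.4936, -0.1723, 0.0329]
ee_rot: [0.993, -0.118, -0.027, -0.01]
ft_force: [-4.5, 1.5, 9.0]
grip_width: 0.416
grasp_force: 52.8
```

>>> arm_command --series "0.65 0 0 0.001 0; 0.62 0 0 0 0; 0.6 0 0 0 0; 0.58 0 0 0 0; 0.57 0 0 0 0; 0.56 0 0 0 0; 0.55 0 0 0 0; 0.55 0 0 0 0; 0.55 0 0 0 0; 0.55 0 0 0 0" --newtons 20

```text
clock: 33.1
position: [0.4935, -0.1723, 0.0317]
ee_rot: [0.993, -0.118, -0.027, -0.01]
ft_force: [-0.3, -1.4, -0.9]
grip_width: 0.446
grasp_force: 0.0
```

```bash
python3 go.py 0; python3 - <<'E'
from workcell import viewer
import cv2,numpy as np
c=viewer.camera("scene");np.savez("scene7.npz",**c)
cv2.imwrite("pics/s7.png",cv2.resize(c["pixels"][190:290,210:330,::-1],(720,600),interpolation=cv2.INTER_CUBIC))
E
```

```text
R [[0.971, -0.235, -0.051], [-0.233, -0.972, 0.026], [-0.056, -0.013, -0.998]] p [ 0.4935 -0.1723  0.0317] q [ 0.33  0.38 -0.09  1.89  0.02  0.92 -1.57]
```

View pics/s7.png

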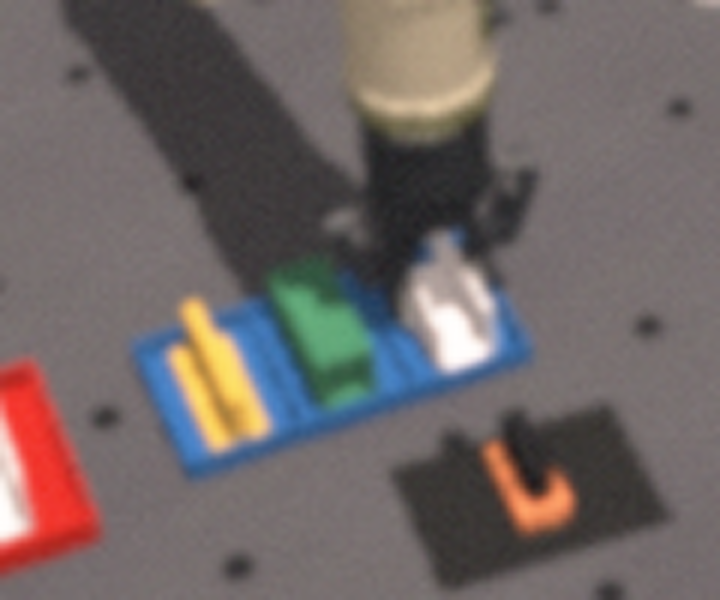

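The channel sits in its compartment at (450,325) with the grip at zero. I'll lift straight up and clear.

>>> arm_command --series "0.55 -0.0005 0 -0.01 0; 0.54 -0.001 0 -0.015 0; 0.52 -0.001 0 -0.02 0; 0.5 -0.002 -0.001 -0.04 0; 0.5 -0.005 -0.001 -0.09 0; 0.5 -0.007 -0.001 -0.12 0; 0.5 -0.007 -0.001 -0.12 0; 0.5 -0.12 0 0 0; 0.5 -0.12 0 0 0; 0.5 0 0 0 0"

```text
clock: 34.4
position: [0.3979, -0.1502, 0.2047]
ee_rot: [0.993, -0.118, -0.026, -0.01]
ft_force: [0.5, -1.0, 0.2]
grip_width: 0.497
grasp_force: 0.0
```

>>> arm_command --series "0.5 0 -0.12 0 0; 0.5 0 -0.12 0 0; 0.5 0 -0.12 0 0; 0.5 0 -0.12 0 0; 0.5 0 0 0 0; 0.5 0 0 0 0; 0.5 0 0 0 0; 0.5 0 0 0 0; 0.5 0 0 0 0; 0.5 0 0 0 0"

```text
clock: 35.65
position: [0.4451, 0.036, 0.206]
ee_rot: [0.993, -0.118, -0.027, -0.01]
ft_force: [0.2, -0.3, 0.5]
grip_width: 0.5
grasp_force: 0.0
```

```bash
python3 - <<'E'
from workcell import viewer
import cv2,numpy as np
c=viewer.camera("scene")["pixels"][190:290,210:330,::-1];d=viewer.camera("top")["pixels"][150:280,320:480,::-1]
cv2.imwrite("pics/s8.png",np.hstack([cv2.resize(c,(330,400),interpolation=cv2.INTER_CUBIC),cv2.resize(d,(470,400),interpolation=cv2.INTER_CUBIC)]))
E
```

```text
(no output)
```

View pics/s8.png

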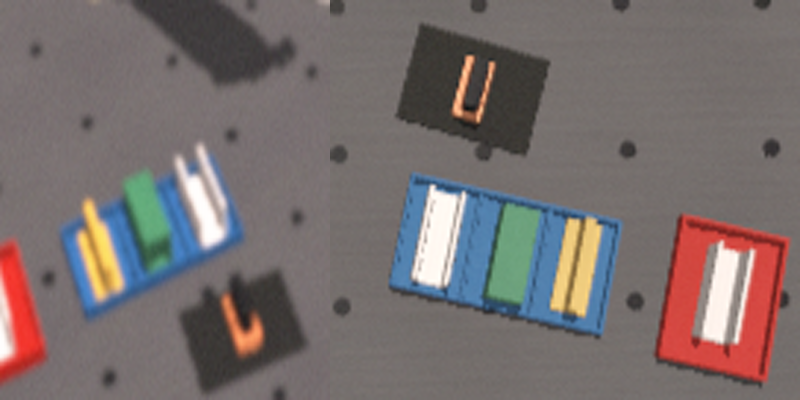

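The channel stands flat and in line in the left compartment at top crop (438,237). The block stands on the mat at (475,90), and the scrap and the other brackets haven't moved. I'll hand in.

```bash
python3 -c "
from workcell import manip
print(manip.hand_in())"
```

```text
the job is handed in; nothing more can be done
None
```

I stood the copper block on the mat, then set the good channel bracket base down in the emptied kit compartment, flat and in line as far as the last pictures show, and handed in at about 36 s; no verdict was returned.

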